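# Feel out the dud push-switch

## Robot

A 6-joint arm with a two-finger parallel gripper is mounted at the origin on a cart in front of the work surface, level with it; the furniture and walls round the work are solid. World frame = base frame: x ahead of the robot, y to its left, z up, the work surface at z = 0. Lengths are in m, angles in rad, forces in N, time in s.
With the tool pointing down it reaches from about 0.35 to 0.725 m from the base axis. Payload 4.3 kg.
Tool frame: the origin (TCP) lies at the very end of the fingers, on their centre line; the grasp point (between the pads) lies 19 mm behind it (robot.hold_point_z is the distance from the TCP to the grasp point, in m); z points along the fingers, y is the line along which they close (so a half turn about z gives the same grasp; the last joint's range is limited). The gripper opens to 85 mm and grips with 20 to 120 N. Pads are 22 mm wide; open, the fingers measure 114 mm over their backs; the gripper's body (76 mm by 85 mm) begins 54 mm behind the grasp point. The pads swing forward as they close: fully open they stand 13 mm farther back than shut.
Start: joints at [-1.312, 0.377, 0.081, 1.274, 0, 1.46], TCP at [0.207, -0.536, 0.231] pointing down, gripper open.
Joint ranges: [-2.72, 2.72], [-0.84, 1.66], [-1.02, 1.22], [-1.77, 2.12], [-1.37, 1.28], [-3.14, 3.14]. Speed limits (rad/s): [2.57, 2.57, 3.14, 3.14, 3.14, 3.14].

## Interface

Orientations are given as a unit quaternion [x, y, z, w].
In Python, from plant import robot gives the robot as it stands.
- The arm moves only by the tool arm_command, never from a script. Its argument "plan" is a list of rows, each a list of 3 entries, a list of its own where there are three numbers: the turn, a rotation vector about the tool's x, y, z in a scale on which 1.0 is 2 rad, then the shift along the tool's x, y, z in shares of 500 mm (1.0 is 500 mm), then the opening, from -1 (shut) to 1 (fully open). A call has 1 to 10 rows; each row is the pose to reach, as a shift and turn from the pose commanded when the call began, along the tool's axes at that moment; what a row does not reach only later rows make up. A row lasts 1/8 s, in which the tool goes at most 62.5 mm and 10.7 degrees, less where a joint would pass 70% of its speed; a pose out of reach is approached as far as the arm can. A call with a gripper value outside its range is refused whole. The fingers move at their own pace and stop on an object; "newtons" is the grip in N (left out, the last holds). Time passes only in rows, so rows that repeat a pose let the fingers close. It gives the time, the measured TCP pose, the force, the opening and the grip force at its end, in the units of the state.
- robot.state(): the state, without advancing time (a new reading comes with each control period).
- robot.capture(name): name is "scene" or "side" or "wrist"; returns (picture, depth): 400x640x3 uint8, red, green, blue; 400x640 float32, m along the optical axis (not along the pixel's ray), 0 where there is no reading.
- robot.get_calibration(name): a dict with "fovy" (degrees; the focal length in pixels is half the picture's height over the tangent of half this angle, whatever the lens; pixels are square), "cx", "cy" (the principal point, pixels), "rvec" (rotation vector, rad) and "tvec" (3), from world to camera coordinates, as OpenCV has them; the wrist camera has in their place "tool_from_camera" (4x4, takes a point from camera to tool coordinates, whose origin is the TCP and whose axes are the flange's). Camera axes: x right, y down, z forward; pixel columns grow to the right and rows downward; lengths in m; the calibration is good to about 2 mm. A picture is of the moment at which its call begins: read the wrist's pose just before it. get_calibration takes no time and is no camera call.
- robot.close_job(): hands the job in; it is judged then, once.
The state is a dict: "clock": time; "qpos": joint angles; "dq": joint speeds; "tau": joint torques, N m; "ee_pos": TCP position; "tool_rot": TCP orientation; "force": force on the tool from outside, world axes, zero at the start; "moment": the same for the moment, N m; "gripper_width": finger opening in m; "finger_force": force on a finger pad.
Only numpy, scipy, OpenCV 4.12 (cv2) and the standard library are available. Lean on these libraries where they do the work, as an engineer would, in place of code of your own. Each camera call takes 0.05 s, during which the arm holds its last target. There are 200 camera calls.

## Task

Of the three spare push-switches in the test jig two are good and one is a dud that stays soft. Press the green caps slowly, never with more than 15 N, until you feel which ones snap over: leave both good switches snapped in, in their pockets, and only then lift the soft one out and stand it upright in the red reject tray. Leave the little bottles and the beaker nearby undisturbed.

Things in the scene. Friction and masses are not known exactly. Their poses are not given: they have to be found in the camera images.
- jig: Fixed aluminium socket bar, 62 mm (its x) by 226 mm (its y), 16 mm high, origin at the centre of its underside. Three square pockets, 37 mm wide and 10 mm deep (floor 6 mm above the worktop), at y = +75, 0 and -75 mm, each holding one switch (any switch may be in any pocket).
- tray: Fixed open red reject tray, outside 130 mm (its x) by 120 mm (its y), walls 22 mm high and 4 mm thick, floor 4 mm thick. Origin at the centre of its underside.
- switch_a: One of three look-alike latching push-switches: grey and black square housing 34 x 34 mm, 40 mm tall, about 110 g, with a round green push cap (18 mm across) in a steel collar on top. Origin: centre of its underside; z up, x and y square to its sides. Grasp it by the housing sides. Loose, in a pocket of the jig, underside 6 mm above the worktop, 30 mm of housing above the jig.
- switch_b: One of three look-alike latching push-switches: grey and black square housing 34 x 34 mm, 40 mm tall, about 110 g, with a round green push cap (18 mm across) in a steel collar on top. Origin: centre of its underside; z up, x and y square to its sides. Grasp it by the housing sides. Loose, in a pocket of the jig, underside 6 mm above the worktop, 30 mm of housing above the jig.
- switch_c: One of three look-alike latching push-switches: grey and black square housing 34 x 34 mm, 40 mm tall, about 110 g, with a round green push cap (18 mm across) in a steel collar on top. Origin: centre of its underside; z up, x and y square to its sides. Grasp it by the housing sides. Loose, in a pocket of the jig, underside 6 mm above the worktop, 30 mm of housing above the jig.
- button_a: Push button (collar and cap) of switch_a. Origin: centre of the housing's top face, 40 mm above its underside; fixed to the housing. The collar (23 mm across) is set to a different height on each switch: the unpressed cap top lies 17 to 27 mm above this point. The cap stands 10 mm proud of the collar, 4 mm when fully in. Over 15 N spoils it.
- button_b: Push button (collar and cap) of switch_b. Origin: centre of the housing's top face, 40 mm above its underside; fixed to the housing. The collar (23 mm across) is set to a different height on each switch: the unpressed cap top lies 17 to 27 mm above this point. The cap stands 10 mm proud of the collar, 4 mm when fully in. Over 15 N spoils it.
- button_c: Push button (collar and cap) of switch_c. Origin: centre of the housing's top face, 40 mm above its underside; fixed to the housing. The collar (23 mm across) is set to a different height on each switch: the unpressed cap top lies 17 to 27 mm above this point. The cap stands 10 mm proud of the collar, 4 mm when fully in. Over 15 N spoils it.
- cap_a (a joint): Cap of switch_a: m pressed in, 0 out, 0.006 hard stop. Good: about 1 N at first, 6 N some 1.3 mm in, then yielding; past 3.6 mm it snaps by itself to the stop and stays there when let go (cannot be undone). Dud: soft plain spring, 1 N at first, 3 N at the hard stop, no snap, comes back up when let go.
- cap_b (a joint): Cap of switch_b: m pressed in, 0 out, 0.006 hard stop. Good: about 1 N at first, 6 N some 1.3 mm in, then yielding; past 3.6 mm it snaps by itself to the stop and stays there when let go (cannot be undone). Dud: soft plain spring, 1 N at first, 3 N at the hard stop, no snap, comes back up when let go.
- cap_c (a joint): Cap of switch_c: m pressed in, 0 out, 0.006 hard stop. Good: about 1 N at first, 6 N some 1.3 mm in, then yielding; past 3.6 mm it snaps by itself to the stop and stays there when let go (cannot be undone). Dud: soft plain spring, 1 N at first, 3 N at the hard stop, no snap, comes back up when let go.
- ph_meter: Fixed bystander: white pH meter behind the gap between jig and tray. Origin on the worktop under its middle. Its electrode holder juts out towards the robot to 100 mm from the origin along its -x (25 mm either side of that line), electrodes hanging from 200 mm height: pass in front of it or above.
- dropper: Bystander: small clear bottle with a bright green cap, 27 mm across, 61 mm tall, behind the jig. Origin at the centre of its underside.
- vial: Bystander: small vial with a black cap, 23 mm across, 42 mm tall, near the front of the worktop. Origin at the centre of its underside.
- beaker: Bystander: small clear beaker, 57 mm across, 68 mm tall, behind the jig. Origin at the centre of its underside.
Things that resemble listed ones, but are neither listed nor needed, are in the scene too. Leave any orange look-alike of the switch_b alone.

How it is judged:
On the way, in this order (a step that is already met when the one before it is completed fails the run):
1. two switches are snapped in (caps more than 4.5 mm in) and let go, all three still in their pockets ((value of joint each of cap_b, cap_c above 0.0045 m or value of joint each of cap_a, cap_c above 0.0045 m or value of joint each of cap_a, cap_b above 0.0045 m) and distance of each of switch_a, switch_b, switch_c from where it was at the start of the episode below 0.008 m and contact force between the fingers and button_a below 0.2 N and contact force between the fingers and button_b below 0.2 N and contact force between the fingers and button_c below 0.2 N), for 0.1 s.
2. the third one stands in the reject tray (((value of joint each of cap_b, cap_c above 0.0045 m and x of switch_a in the frame of tray between -0.05 and 0.05 m and y of switch_a in the frame of tray between -0.045 and 0.045 m and z of switch_a in the frame of tray below 0.01 m and angle between switch_a's own z axis and vertical below 0.15 rad) or (value of joint each of cap_a, cap_c above 0.0045 m and x of switch_b in the frame of tray between -0.05 and 0.05 m and y of switch_b in the frame of tray between -0.045 and 0.045 m and z of switch_b in the frame of tray below 0.01 m and angle between switch_b's own z axis and vertical below 0.15 rad) or (value of joint each of cap_a, cap_b above 0.0045 m and x of switch_c in the frame of tray between -0.05 and 0.05 m and y of switch_c in the frame of tray between -0.045 and 0.045 m and z of switch_c in the frame of tray below 0.01 m and angle between switch_c's own z axis and vertical below 0.15 rad))), for 0.2 s.
At the end, for the whole second after the job is handed in: Both good switches are within 8 mm of where they began, caps over 4.5 mm in. The soft one stands upright (within 0.15 rad) on the tray floor (underside under 10 mm above the tray's), its centre within 50 mm (tray x) and 45 mm (tray y) of the tray's centre, at rest (((value of joint each of cap_b, cap_c above 0.0045 m and distance of each of switch_b, switch_c from where it was at the start of the episode below 0.008 m and x of switch_a in the frame of tray between -0.05 and 0.05 m and y of switch_a in the frame of tray between -0.045 and 0.045 m and z of switch_a in the frame of tray below 0.01 m and angle between switch_a's own z axis and vertical below 0.15 rad and linear speed of switch_a below 0.01 m/s) or (value of joint each of cap_a, cap_c above 0.0045 m and distance of each of switch_a, switch_c from where it was at the start of the episode below 0.008 m and x of switch_b in the frame of tray between -0.05 and 0.05 m and y of switch_b in the frame of tray between -0.045 and 0.045 m and z of switch_b in the frame of tray below 0.01 m and angle between switch_b's own z axis and vertical below 0.15 rad and linear speed of switch_b below 0.01 m/s) or (value of joint each of cap_a, cap_b above 0.0045 m and distance of each of switch_a, switch_b from where it was at the start of the episode below 0.008 m and x of switch_c in the frame of tray between -0.05 and 0.05 m and y of switch_c in the frame of tray between -0.045 and 0.045 m and z of switch_c in the frame of tray below 0.01 m and angle between switch_c's own z axis and vertical below 0.15 rad and linear speed of switch_c below 0.01 m/s))); the robot touches nothing.
It fails at once if a switch's button is pressed with more than 15 N (contact force between any of the fingers, the arm and button_a above 15 N or contact force between any of the fingers, the arm and button_b above 15 N or contact force between any of the fingers, the arm and button_c above 15 N).
It fails at once if a bystander is moved more than 20 mm or tipped (distance of any of dropper, vial, beaker from where it was at the start of the episode above 0.02 m or angle between any of dropper, vial, beaker's own z axis and vertical above 0.3 rad).
It also fails if it takes over 58 s, if anything falls off the work surface, if the arm or the gripper's body presses on something with over 40 N, if the wrist force passes 120 N, or if a joint passes its speed limit or range.

## Working session

There is one attempt and no reset: what is moved stays moved. The work goes in short steps, Python scripts to look and compute and a tool call to move; the robot and the scene stay as the last step left them, time stands still between calls to the robot, and variables do not carry over. Pictures are saved under pics/ and viewed, at most 10 in all, crops included, and the job is handed in when it is done.

Besides the shell and the picture viewer there is one more tool, called after ">>>" by a JSON object that holds its "api" and its "payload". arm_command: Moves the arm, as the interface text tells. Its arguments: {"type":"object","properties":{"plan":{"type":"array"},"newtons":{"type":"number"}},"required":["plan"]}

```bash
mkdir -p pics; ls
cat > h.py <<'E'
import numpy as np, cv2
from scipy.spatial.transform import Rotation as R
from plant import robot
def cal(name):
    c=robot.get_calibration(name); f=200/np.tan(np.radians(c["fovy"])/2)
    return c,f
def cloud(name,depth,state=None):
    c,f=cal(name); h,w=depth.shape
    v,u=np.mgrid[:h,:w]
    P=np.stack([(u-c["cx"])/f*depth,(v-c["cy"])/f*depth,depth],-1)
    if name=="wrist":
        T=np.array(c["tool_from_camera"]); P=P@T[:3,:3].T+T[:3,3]
        M=R.from_quat(state["tool_rot"]).as_matrix()
        return P@M.T+np.array(state["ee_pos"])
    M=cv2.Rodrigues(np.array(c["rvec"],float))[0]
    return (P-np.array(c["tvec"]).ravel())@M
E
python3 - <<'E'
from h import *
s=robot.state(); print(s)
print(robot.hold_point_z)
ims=[]
for n in("scene","side"):
    im,d=robot.capture(n); np.savez(f"{n}0.npz",im=im,d=d)
    cv2.imwrite(f"pics/{n}0.png",im[:,:,::-1])
    print(robot.get_calibration(n))
print(robot.get_calibration("wrist"))
E
```

```text
pics
{'clock': 0.0, 'qpos': array([-1.31229493e+00,  3.78080442e-01,  7.96194576e-02,  1.27441485e+00,
       -1.37238031e-05,  1.46050648e+00]), 'dq': array([-8.15261542e-05,  9.04302228e-04, -1.32129826e-03, -2.15564082e-04,
       -2.81724150e-03, -1.09520049e-03]), 'tau': array([ 1.68912407e-03, -4.63609529e+01,  2.69871891e+01,  2.09769438e-02,
        2.01674112e-05, -5.97118856e-06]), 'ee_pos': array([ 0.20711617, -0.53568727,  0.23034848]), 'tool_rot': array([ 9.83046711e-01,  1.83352345e-01, -8.38241452e-05, -1.03638968e-03]), 'force': array([ 0.37012667, -0.28797979, -0.21540694]), 'moment': array([0.0107304 , 0.02930642, 0.00676429]), 'finger_force': 0.0, 'gripper_width': 0.08518733585362182}
0.0187
{'fovy': 43.148085702923396, 'cx': 304.37118903900523, 'cy': 205.02801360861878, 'rvec': array([ 1.87128328, -1.16447674,  0.61927466]), 'tvec': array([-0.38001809,  0.26791596,  0.8224515 ])}
{'fovy': 43.00979955528227, 'cx': 317.8127242875459, 'cy': 196.33487630895533, 'rvec': array([ 0.04143469, -2.83907535,  1.29527453]), 'tvec': array([0.49001332, 0.18821887, 0.95883014])}
{'fovy': 64.66614867209636, 'cx': 322.6728564373396, 'cy': 202.5185019717612, 'tool_from_camera': array([[-4.82700721e-05, -9.60700492e-01, -2.77587036e-01,
         7.10288784e-02],
       [ 9.99999947e-01, -1.35678504e-04,  2.95677842e-04,
        -6.17137035e-04],
       [-3.21720442e-04, -2.77587007e-01,  9.60700448e-01,
        -1.40013274e-01],
       [ 0.00000000e+00,  0.00000000e+00,  0.00000000e+00,
         1.00000000e+00]])}
```

View pics/scene0.png

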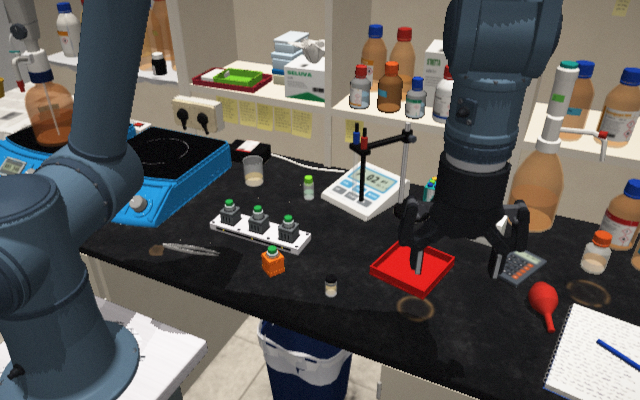

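View pics/side0.png

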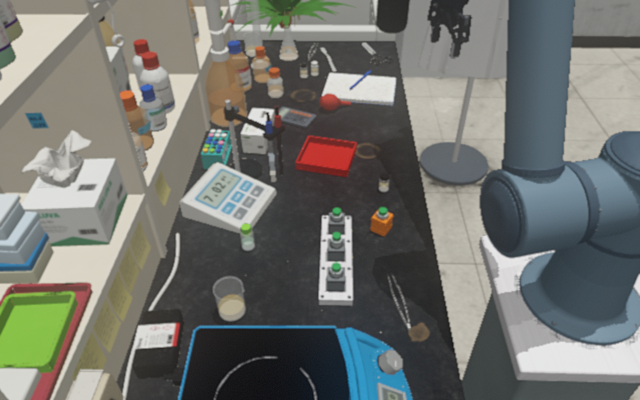

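The scene view shows the jig with three green-capped switches at about (229,210), (258,218) and (288,228). It also shows an orange look-alike at (273,262), the red tray at (412,268), the vial at (331,286), the dropper at (308,187), the beaker at (253,170) and the pH meter at (362,190). In the side view the jig switches are at (336,220), (336,243) and (336,273), and the tray is at (327,155). The three grey switches in the jig fit the description; the orange one stands outside the jig.

Run:
```python
from h import *
for n,boxes in (("scene",dict(jig=(205,195,315,255),tray=(365,235,460,300))),("side",dict(jig=(312,200,360,308),tray=(290,130,362,178)))):
    z=np.load(n+"0.npz"); im,d=z["im"],z["d"]; P=cloud(n,d); hsv=cv2.cvtColor(im,cv2.COLOR_RGB2HSV)
    ok=d>0
    def box(b):
        m=np.zeros(d.shape,bool); m[b[1]:b[3],b[0]:b[2]]=1; return m&ok
    j=box(boxes["jig"])
    top=j&(P[...,2]>.012)&(P[...,2]<.02)&(hsv[...,1]<50)&(hsv[...,2]>120)
    r=cv2.minAreaRect((P[top][:,:2]*1000).astype(np.float32)); print(n,"jig",top.sum(),r,"z",np.median(P[top][:,2]))
    g=j&(hsv[...,0]>40)&(hsv[...,0]<85)&(hsv[...,1]>110)
    k,l,st,c=cv2.connectedComponentsWithStats(g.astype(np.uint8))
    for i in range(1,k):
        if st[i,4]>8: q=P[l==i]; print(" cap",c[i],st[i,4],np.median(q,0).round(4),"zmax",np.percentile(q[:,2],[50,80,90,98]).round(4))
    t=box(boxes["tray"])&((hsv[...,0]<8)|(hsv[...,0]>172))&(hsv[...,1]>150)&(P[...,2]<.03)
    rim=t&(P[...,2]>.018); print(" tray",cv2.minAreaRect((P[rim][:,:2]*1000).astype(np.float32)),cv2.minAreaRect((P[t][:,:2]*1000).astype(np.float32)),np.percentile(P[t][:,2],[5,50,95,99]))
    # housings tops per region: grey/black points z .040-.050
    h=j&(P[...,2]>.042)&(P[...,2]<.05)&(hsv[...,1]<80)
    k,l,st,c=cv2.connectedComponentsWithStats(h.astype(np.uint8))
    for i in range(1,k):
        if st[i,4]>15: q=P[l==i]; print(" house",st[i,4],q.min(0).round(4),q.max(0).round(4))
```

```text
scene jig 949 ((530.4027099609375, -83.04802703857422), (228.0020751953125, 212.45843505859375), 89.62747192382812) z 0.015344768885014562
 cap [228.58 201.66] 50 [ 0.4556 -0.0081  0.0649] zmax [0.0649 0.0668 0.0674 0.0679]
 cap [257.21153846 207.88461538] 52 [ 0.4563 -0.0827  0.0699] zmax [0.0699 0.0709 0.0712 0.0723]
 cap [287.92982456 217.59649123] 57 [ 0.4554 -0.1581  0.0656] zmax [0.0656 0.0674 0.0679 0.0688]
 cap [271.63492063 248.65079365] 63 [ 0.3598 -0.1728  0.0555] zmax [0.0555 0.0566 0.0574 0.0577]
 tray ((481.33148193359375, -424.3014831542969), (121.09709167480469, 134.4959259033203), 77.39057922363281) ((498.7197570800781, -420.2091064453125), (137.7813720703125, 166.1488800048828), 77.15719604492188) [0.00140315 0.00472491 0.02163156 0.02314484]
 house 96 [ 0.4377 -0.0266  0.042 ] [0.4749 0.009  0.0498]
 house 100 [ 0.4385 -0.1017  0.042 ] [ 0.4738 -0.0657  0.05  ]
 house 106 [ 0.4388 -0.1757  0.042 ] [ 0.4732 -0.1422  0.0498]
 house 22 [ 0.3498 -0.184   0.0446] [ 0.3673 -0.1626  0.0495]
side jig 1385 ((456.8321838378906, -80.24177551269531), (62.95149612426758, 230.11956787109375), 0.07322264462709427) z 0.01564909461836982
 cap [336.30769231 210.48076923] 52 [ 0.457  -0.156   0.0667] zmax [0.0667 0.0677 0.0684 0.0697]
 cap [336.25       235.30769231] 52 [ 0.4569 -0.0792  0.071 ] zmax [0.071  0.0717 0.0721 0.0735]
 cap [335.80851064 266.85106383] 47 [ 0.4565 -0.0018  0.0669] zmax [0.0669 0.0677 0.0681 0.0689]
 tray ((483.1530456542969, -420.89556884765625), (129.3664093017578, 131.1824951171875), 77.7079086303711) ((482.3692321777344, -436.25390625), (160.82302856445312, 138.91505432128906), 79.63630676269531) [0.00138582 0.00516881 0.0218754  0.02342956]
 house 127 [ 0.4402 -0.1716  0.0425] [ 0.474  -0.136   0.0495]
 house 145 [ 0.4407 -0.0979  0.0421] [ 0.4744 -0.0612  0.05  ]
 house 165 [ 0.4412 -0.0228  0.042 ] [0.4732 0.0129 0.0499]
```

Run:
```python
from h import *
a=cv2.imread("pics/scene0.png")[190:290,195:345]; cv2.imwrite("pics/crop0.png",cv2.resize(a,None,fx=5,fy=5,interpolation=cv2.INTER_CUBIC))
for n,pts in (("scene",dict(vial=(331,280),orange=(273,258),dropper=(308,180),beaker=(253,165))),("side",dict(vial=(384,179),dropper=(247,230)))):
    z=np.load(n+"0.npz"); P=cloud(n,z["d"])
    for k,(u,v) in pts.items(): print(n,k,P[v,u].round(3))
```

```text
scene vial [ 0.341 -0.31   0.041]
scene orange [ 0.351 -0.18   0.041]
scene dropper [ 0.629 -0.119  0.059]
scene beaker [0.626 0.033 0.067]
side vial [ 0.348 -0.294  0.04 ]
side dropper [ 0.636 -0.106  0.055]
```

View pics/crop0.png

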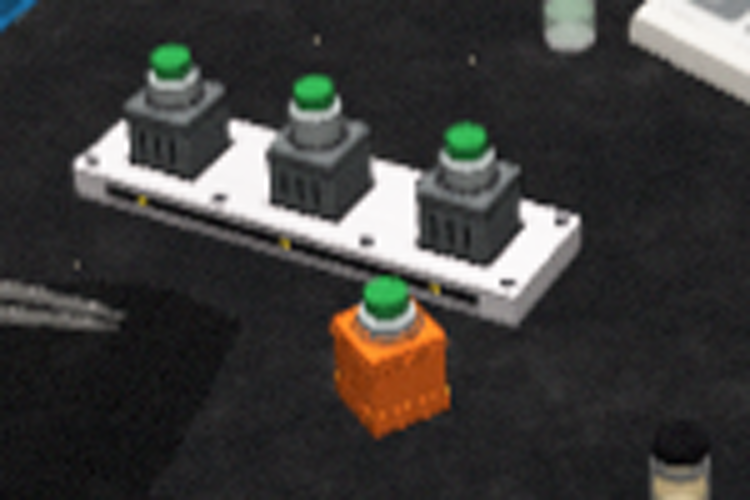

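The crop confirms it: three grey housings with green caps sit in the jig's pockets. The orange one, at crop pixel (390,350), stands on the bench and is left alone.

```bash
cat >> h.py <<'E'
def go(target,yaw):
    "shift (mm) and turn (deg) in tool axes to world target, tool down, tool x at yaw (deg)"
    s=robot.state(); M=R.from_quat(s["tool_rot"])
    y=np.radians(yaw); G=R.from_matrix(np.array([[np.cos(y),np.sin(y),0],[np.sin(y),-np.cos(y),0],[0,0,-1]]))
    print("t",s["clock"],"pos",np.round(s["ee_pos"],4),"turn",(M.inv()*G).as_rotvec(degrees=True).round(2),"shift",(M.inv().apply(np.array(target)-s["ee_pos"])*1000).round(1))
E
python3 - <<'E'
from h import *
for n,b in (("scene",(340,115,420,200)),("side",(220,95,290,185))):
    z=np.load(n+"0.npz"); P=cloud(n,z["d"])[b[1]:b[3],b[0]:b[2]].reshape(-1,3)
    q=P[(P[:,2]>.06)&(P[:,2]<.3)&(P[:,0]<.66)&(P[:,0]>.40)&(P[:,1]<-.15)&(P[:,1]>-.40)]
    print(n,len(q),np.percentile(q,[1,50,99],axis=0).round(3))
go([.457,-.12,.20],90)
E
```

```text
scene 988 [[ 0.569 -0.312  0.074]
 [ 0.591 -0.272  0.188]
 [ 0.656 -0.243  0.24 ]]
side 966 [[ 0.57  -0.302  0.072]
 [ 0.594 -0.263  0.189]
 [ 0.657 -0.236  0.241]]
t 0.1 pos [ 0.2071 -0.5358  0.2305] turn [ -0.08  -0.07 -68.87] shift [ 382.9 -297.7   31.1]
```

Careful with the scale: shifts go in shares of 500 mm and turns go in shares of 2 rad. That gives: 383 mm / 500 = 0.766, 350 mm / 500 = 0.7, -69 degrees / 114.5916 = -0.6021.

>>> {"api": "arm_command", "payload": {"plan": [[[0, 0, -0.0873], [0.08, -0.062, 0.006], -1], [[0, 0, -0.1745], [0.17, -0.132, 0.014], -1], [[0, 0, -0.2618], [0.26, -0.202, 0.02], -1], [[0, 0, -0.3403], [0.35, -0.272, 0.028], -1], [[0, 0, -0.4189], [0.44, -0.342, 0.036], -1], [[0, 0, -0.4974], [0.53, -0.412, 0.042], -1], [[0, 0, -0.576], [0.62, -0.482, 0.05], -1], [[0, 0, -0.6021], [0.7, -0.544, 0.056], -1], [[0, 0, -0.6021], [0.766, -0.596, 0.062], -1], [[0, 0, -0.6021], [0.766, -0.596, 0.062], -1]]}}

```text
clock: 1.35
ee_pos: [0.4575, -0.1179, 0.1996]
tool_rot: [0.705, 0.71, -0.0, -0.001]
force: [0.1, -0.7, -0.7]
gripper_width: -0.0002
finger_force: 0.0
```

Run:
```python
from h import *
s=robot.state(); im,d=robot.capture("wrist"); np.savez("w1.npz",im=im,d=d)
cv2.imwrite("pics/w1.png",im[:,:,::-1])
P=cloud("wrist",d,s); hsv=cv2.cvtColor(im,cv2.COLOR_RGB2HSV)
g=(d>0)&(hsv[...,0]>40)&(hsv[...,0]<85)&(hsv[...,1]>110)
k,l,st,c=cv2.connectedComponentsWithStats(g.astype(np.uint8))
for i in range(1,k):
    if st[i,4]>60: q=P[l==i]; t=q[q[:,2]>np.percentile(q[:,2],90)-.003]; print(c[i],st[i,4],"top mean",t.mean(0).round(4),"med z",np.median(t[:,2]).round(4),"mid",((t.min(0)+t.max(0))/2).round(4))
for lo,hi in ((.043,.049),(.012,.019)):
    h=(d>0)&(P[...,2]>lo)&(P[...,2]<hi)
    k,l,st,c=cv2.connectedComponentsWithStats(h.astype(np.uint8))
    for i in range(1,k):
        if st[i,4]>200: q=P[l==i]; print("z",lo,c[i].round(),st[i,4],q.min(0).round(4),q.max(0).round(4),np.median(q[:,2]).round(4), cv2.minAreaRect((q[:,:2]*1000).astype(np.float32)))
```

```text
[324.35170604  56.92913386] 381 top mean [ 0.4583 -0.0049  0.0648] med z 0.0649 mid [ 0.458 -0.005  0.065]
[323.57467532 150.92207792] 308 top mean [ 0.4582 -0.0792  0.069 ] med z 0.069 mid [ 0.4582 -0.0794  0.0693]
[520.27659574 184.35106383] 564 top mean [ 0.6407 -0.1105  0.0577] med z 0.0577 mid [ 0.6409 -0.1109  0.0578]
[322.74144487 230.41444867] 263 top mean [ 0.458  -0.1536  0.0649] med z 0.0649 mid [ 0.4578 -0.1538  0.0649]
[224.69649805 240.97276265] 257 top mean [ 0.3621 -0.1695  0.0543] med z 0.0543 mid [ 0.362  -0.1701  0.0547]
z 0.043 [324.  62.] 703 [ 0.4416 -0.0213  0.043 ] [0.4745 0.0117 0.0489] 0.0438 ((458.0497131347656, -4.839597702026367), (32.92183303833008, 32.7413330078125), 0.5304880142211914)
z 0.043 [324. 146.] 545 [ 0.4419 -0.0955  0.043 ] [ 0.4747 -0.0631  0.0489] 0.0438 ((458.2330017089844, -79.30310821533203), (32.82716369628906, 32.335086822509766), 0.4328402578830719)
z 0.043 [322. 220.] 455 [ 0.4413 -0.1708  0.043 ] [ 0.4745 -0.1376  0.049 ] 0.0439 ((457.83392333984375, -154.1417236328125), (33.2205810546875, 33.14910125732422), 0.2973563075065613)
z 
[... 213 characters left out ...]
143 -0.373   0.043 ] [ 0.8185 -0.3016  0.0489] 0.0458 ((816.6350708007812, -337.3175354003906), (3.7738215923309326, 71.44336700439453), 0.6868418455123901)
z 0.012 [323. 126.] 8657 [ 0.4269 -0.1928  0.012 ] [0.4892 0.0336 0.0168] 0.0134 ((457.9669494628906, -79.58078002929688), (226.37477111816406, 62.08769607543945), 89.89350891113281)
z 0.012 [479. 255.] 1357 [ 0.6035 -0.2697  0.012 ] [ 0.6751 -0.1405  0.019 ] 0.0174 ((632.0215454101562, -204.1640625), (137.958251953125, 27.74586296081543), 63.610595703125)
z 0.012 [614. 344.] 534 [ 0.8145 -0.385   0.012 ] [ 0.8189 -0.2482  0.019 ] 0.0157 ((816.6597900390625, -316.5952453613281), (136.8877410888672, 4.2685770988464355), 89.90499877929688)
```

View pics/w1.png

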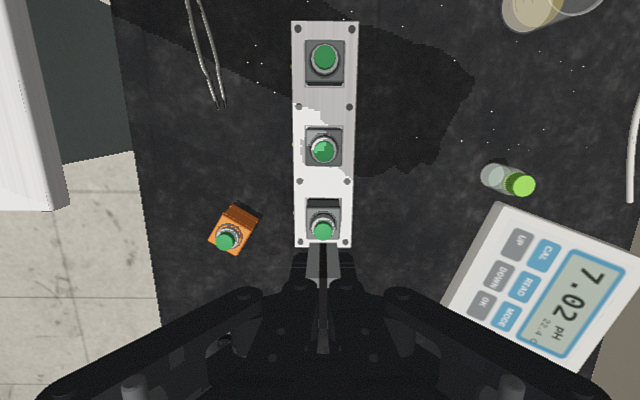

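The wrist view shows the three caps in the jig at (324,57), (324,151) and (323,230), the orange one at (225,241) and the dropper at (520,184). Switch centres come out at x 0.458 and y −0.005, −0.079 and −0.154. The wrist depth reads about 2 mm low against the jig top, so cap tops are at z of about 0.067, 0.071 and 0.067.

>>> {"api": "arm_command", "payload": {"plan": [[[0, 0, 0], [-0.072, 0, 0.08], -1], [[0, 0, 0], [-0.072, 0, 0.16], -1], [[0, 0, 0], [-0.072, 0, 0.22], -1], [[0, 0, 0], [-0.072, 0, 0.25], -1], [[0, 0, 0], [-0.072, 0, 0.254], -1], [[0, 0, 0], [-0.072, 0, 0.254], -1], [[0, 0, 0], [-0.072, 0, 0.254], -1]]}}

```text
clock: 2.28
ee_pos: [0.4579, -0.157, 0.0743]
tool_rot: [0.706, 0.708, 0.0, 0.001]
force: [0.2, -0.1, 0.4]
gripper_width: -0.0002
finger_force: 0.0
```

Scaled: 5 mm / 500 = 0.01, 4 mm / 500 = 0.008.

>>> {"api": "arm_command", "payload": {"plan": [[[0, 0, 0], [0.004, 0, 0.004], -1], [[0, 0, 0], [0.004, 0, 0.008], -1], [[0, 0, 0], [0.004, 0, 0.01], -1], [[0, 0, 0], [0.004, 0, 0.01], -1]]}}

```text
clock: 2.78
ee_pos: [0.4571, -0.1543, 0.0682]
tool_rot: [0.706, 0.708, -0.0, -0.0]
force: [0.8, 0.2, 0.2]
gripper_width: 0.0002
finger_force: 0.0
```

Run:
```python
from h import *
for i in range(3):
    s=robot.state(); print(s["clock"],s["ee_pos"].round(4),s["force"].round(2)); robot.capture("wrist")
```

```text
2.775 [ 0.4571 -0.1543  0.0682] [0.81 0.18 0.24]
2.825 [ 0.4571 -0.1543  0.0682] [-0.89  0.04  0.37]
2.875 [ 0.4572 -0.1543  0.0683] [ 0.27 -0.12  0.11]
```

Scaled: 2 mm / 500 = 0.004, 1.5 mm / 500 = 0.003.

>>> {"api": "arm_command", "payload": {"plan": [[[0, 0, 0], [0, 0, 0.001], -1], [[0, 0, 0], [0, 0, 0.002], -1], [[0, 0, 0], [0, 0, 0.003], -1], [[0, 0, 0], [0, 0, 0.004], -1], [[0, 0, 0], [0, 0, 0.004], -1]]}}

```text
clock: 3.55
ee_pos: [0.4573, -0.1544, 0.0663]
tool_rot: [0.706, 0.708, 0.0, 0.0]
force: [-0.2, 0.0, 1.6]
gripper_width: 0.0003
finger_force: 0.7
```

Scaled: 1.2 mm / 500 = 0.0024, 0.8 mm / 500 = 0.0016.

>>> {"api": "arm_command", "payload": {"plan": [[[0, 0, 0], [0, 0, 0.0008], -1], [[0, 0, 0], [0, 0, 0.0016], -1], [[0, 0, 0], [0, 0, 0.0024], -1], [[0, 0, 0], [0, 0, 0.0024], -1]]}}

```text
clock: 4.05
ee_pos: [0.4573, -0.1544, 0.0651]
tool_rot: [0.706, 0.708, -0.0, 0.0]
force: [0.0, -0.4, 1.6]
gripper_width: 0.0
finger_force: 0.9
```

Run:
```python
from h import *
for i in range(3):
    s=robot.state(); print(s["clock"],s["ee_pos"].round(4),s["force"].round(2)); robot.capture("wrist")
```

```text
4.05 [ 0.4573 -0.1544  0.0651] [ 0.02 -0.37  1.63]
4.1 [ 0.4573 -0.1544  0.0651] [-0.23 -0.58  1.85]
4.15 [ 0.4573 -0.1544  0.0651] [1.09 0.26 2.43]
```

Scaled: 1.6 mm / 500 = 0.0032, 1.2 mm / 500 = 0.0024.

>>> {"api": "arm_command", "payload": {"plan": [[[0, 0, 0], [0, 0, 0.0008], -1], [[0, 0, 0], [0, 0, 0.0016], -1], [[0, 0, 0], [0, 0, 0.0024], -1], [[0, 0, 0], [0, 0, 0.0032], -1], [[0, 0, 0], [0, 0, 0.0032], -1]]}}

```text
clock: 4.82
ee_pos: [0.4573, -0.1544, 0.0635]
tool_rot: [0.706, 0.708, -0.0, 0.0]
force: [-0.4, -0.8, 1.6]
gripper_width: 0.0002
finger_force: 1.1
```

Run:
```python
from h import *
for i in range(4):
    s=robot.state(); print(s["clock"],s["ee_pos"].round(4),s["force"].round(2)); robot.capture("wrist")
```

```text
4.825 [ 0.4573 -0.1544  0.0635] [-0.36 -0.83  1.56]
4.875 [ 0.4573 -0.1544  0.0635] [0.91 0.07 2.78]
4.925 [ 0.4572 -0.1544  0.0635] [-0.46 -0.55  1.87]
4.975 [ 0.4573 -0.1544  0.0635] [0.55 0.26 1.95]
```

The right switch takes about 2 N over 2.8 mm with no peak, so it is soft. Next is the middle one.

Scaled: 75 mm / 500 = 0.15, -9.5 mm / 500 = -0.019.

>>> {"api": "arm_command", "payload": {"plan": [[[0, 0, 0], [0, 0, -0.016], -1], [[0, 0, 0], [0, 0, -0.04], -1], [[0, 0, 0], [0.07, 0.002, -0.04], -1], [[0, 0, 0], [0.15, 0.002, -0.04], -1], [[0, 0, 0], [0.15, 0.002, -0.036], -1], [[0, 0, 0], [0.15, 0.002, -0.026], -1], [[0, 0, 0], [0.15, 0.002, -0.02], -1], [[0, 0, 0], [0.15, 0.002, -0.019], -1], [[0, 0, 0], [0.15, 0.002, -0.019], -1]]}}

```text
clock: 6.15
ee_pos: [0.458, -0.0798, 0.0729]
tool_rot: [0.707, 0.708, -0.0, -0.0]
force: [-0.5, -0.3, -0.4]
gripper_width: 0.0001
finger_force: 0.0
```

Run:
```python
from h import *
for i in range(3):
    s=robot.state(); print(s["clock"],s["ee_pos"].round(4),s["force"].round(2)); robot.capture("wrist")
```

```text
6.15 [ 0.458  -0.0798  0.0729] [-0.46 -0.27 -0.42]
6.2 [ 0.458  -0.0797  0.073 ] [ 0.52 -0.08 -0.16]
6.25 [ 0.4581 -0.0797  0.073 ] [-0.01 -0.65 -0.01]
```

Scaled: 2 mm / 500 = 0.004, 1.6 mm / 500 = 0.0032.

>>> {"api": "arm_command", "payload": {"plan": [[[0, 0, 0], [0, 0, 0.0008], -1], [[0, 0, 0], [0, 0, 0.0016], -1], [[0, 0, 0], [0, 0, 0.0024], -1], [[0, 0, 0], [0, 0, 0.0032], -1], [[0, 0, 0], [0, 0, 0.004], -1], [[0, 0, 0], [0, 0, 0.004], -1]]}}

```text
clock: 7.05
ee_pos: [0.4581, -0.0793, 0.0712]
tool_rot: [0.706, 0.708, 0.0, 0.0]
force: [-0.0, -0.4, 4.0]
gripper_width: -0.0001
finger_force: 1.8
```

Run:
```python
from h import *
for i in range(3):
    s=robot.state(); print(s["clock"],s["ee_pos"].round(4),s["force"].round(2),s["finger_force"]); robot.capture("wrist")
```

```text
7.05 [ 0.4581 -0.0793  0.0712] [-0.01 -0.38  3.98] 1.769303698092699
7.1 [ 0.4581 -0.0794  0.0712] [-1.57 -0.14  3.49] 1.7997092474251986
7.15 [ 0.4581 -0.0793  0.0712] [-1.41  0.12  3.91] 1.8448835983872414
```

Scaled: 3.8 mm / 500 = 0.0076, 3.5 mm / 500 = 0.007.

>>> {"api": "arm_command", "payload": {"plan": [[[0, 0, 0], [0, 0, 0.001], -1], [[0, 0, 0], [0, 0, 0.002], -1], [[0, 0, 0], [0, 0, 0.003], -1], [[0, 0, 0], [0, 0, 0.004], -1], [[0, 0, 0], [0, 0, 0.005], -1], [[0, 0, 0], [0, 0, 0.006], -1], [[0, 0, 0], [0, 0, 0.007], -1], [[0, 0, 0], [0, 0, 0.0076], -1], [[0, 0, 0], [0, 0, 0.0076], -1]]}}

```text
clock: 8.32
ee_pos: [0.458, -0.0793, 0.0671]
tool_rot: [0.706, 0.708, -0.0, -0.0]
force: [-0.5, 0.3, -0.3]
gripper_width: 0.0001
finger_force: 0.0
```

Run:
```python
from h import *
for i in range(3):
    s=robot.state(); print(s["clock"],s["ee_pos"].round(4),s["force"].round(2),s["finger_force"]); robot.capture("wrist")
```

```text
8.325 [ 0.458  -0.0793  0.0671] [-0.5   0.31 -0.34] 0.0
8.375 [ 0.458  -0.0793  0.0671] [-0.05 -0.61 -0.04] 0.0
8.425 [ 0.458  -0.0794  0.0672] [-0.58  0.51  0.03] 0.0
```

The force rose to about 4 N, then fell to zero at 4.7 mm, so the middle switch has snapped in. Next is the left one.

Scaled: 74.5 mm / 500 = 0.149, 35 mm / 500 = 0.07.

>>> {"api": "arm_command", "payload": {"plan": [[[0, 0, 0], [0, 0, -0.016], -1], [[0, 0, 0], [0, 0, -0.032], -1], [[0, 0, 0], [0.07, 0, -0.032], -1], [[0, 0, 0], [0.149, 0, -0.032], -1], [[0, 0, 0], [0.149, 0, -0.028], -1], [[0, 0, 0], [0.149, 0, -0.014], -1], [[0, 0, 0], [0.149, 0, -0.006], -1], [[0, 0, 0], [0.149, 0, -0.005], -1], [[0, 0, 0], [0.149, 0, -0.004], -1], [[0, 0, 0], [0.149, 0, -0.004], -1]]}}

```text
clock: 9.72
ee_pos: [0.458, -0.0051, 0.0692]
tool_rot: [0.706, 0.708, 0.0, 0.0]
force: [-0.3, -0.2, -0.1]
gripper_width: 0.0002
finger_force: 0.0
```

Run:
```python
from h import *
for i in range(3):
    s=robot.state(); print(s["clock"],s["ee_pos"].round(4),s["force"].round(2),s["finger_force"]); robot.capture("wrist")
```

```text
9.725 [ 0.458  -0.0051  0.0692] [-0.29 -0.24 -0.06] 0.0
9.775 [ 0.458  -0.005   0.0693] [ 0.67 -0.44  0.69] 0.0
9.825 [ 0.458  -0.005   0.0693] [0.03 0.11 0.31] 0.0
```

>>> {"api": "arm_command", "payload": {"plan": [[[0, 0, 0], [0, 0, 0.0008], -1], [[0, 0, 0], [0, 0, 0.0016], -1], [[0, 0, 0], [0, 0, 0.0024], -1], [[0, 0, 0], [0, 0, 0.0032], -1], [[0, 0, 0], [0, 0, 0.004], -1], [[0, 0, 0], [0, 0, 0.004], -1]]}}

```text
clock: 10.62
ee_pos: [0.4579, -0.0049, 0.0673]
tool_rot: [0.706, 0.708, 0.0, 0.0]
force: [-0.2, 1.5, 1.5]
gripper_width: 0.0003
finger_force: 1.0
```

Run:
```python
from h import *
for i in range(3):
    s=robot.state(); print(s["clock"],s["ee_pos"].round(4),s["force"].round(2),s["finger_force"]); robot.capture("wrist")
```

```text
10.625 [ 0.4579 -0.0049  0.0673] [-0.24  1.55  1.52] 0.9675042238086462
10.675 [ 0.4579 -0.0049  0.0673] [-0.15 -0.24  2.46] 0.9796673990786076
10.725 [ 0.4579 -0.0048  0.0673] [-1.38  0.27  1.04] 1.0140658635646105
```

Scaled: 1 mm / 500 = 0.002, 0.5 mm / 500 = 0.001.

>>> {"api": "arm_command", "payload": {"plan": [[[0, 0, 0], [0, 0, 0.001], -1], [[0, 0, 0], [0, 0, 0.002], -1], [[0, 0, 0], [0, 0, 0.002], -1]]}}

```text
clock: 11.15
ee_pos: [0.458, -0.0049, 0.0664]
tool_rot: [0.706, 0.708, 0.0, 0.0]
force: [-1.3, 0.3, 5.3]
gripper_width: 0.0001
finger_force: 2.6
```

Run:
```python
from h import *
for i in range(3):
    s=robot.state(); print(s["clock"],s["ee_pos"].round(4),s["force"].round(2),s["finger_force"]); robot.capture("wrist")
```

```text
11.15 [ 0.458  -0.0049  0.0664] [-1.28  0.26  5.3 ] 2.5795689783990383
11.2 [ 0.458  -0.0049  0.0664] [-2.15 -0.35  5.44] 2.576679792255163
11.25 [ 0.4579 -0.0048  0.0664] [-2.25  0.48  4.66] 2.5749601051211357
```

Scaled: 3.4 mm / 500 = 0.0068, 3 mm / 500 = 0.006.

>>> {"api": "arm_command", "payload": {"plan": [[[0, 0, 0], [0, 0, 0.001], -1], [[0, 0, 0], [0, 0, 0.002], -1], [[0, 0, 0], [0, 0, 0.003], -1], [[0, 0, 0], [0, 0, 0.004], -1], [[0, 0, 0], [0, 0, 0.005], -1], [[0, 0, 0], [0, 0, 0.006], -1], [[0, 0, 0], [0, 0, 0.0068], -1], [[0, 0, 0], [0, 0, 0.0068], -1]]}}

```text
clock: 12.3
ee_pos: [0.4578, -0.0048, 0.0627]
tool_rot: [0.706, 0.708, -0.0, -0.0]
force: [-1.0, -0.8, -0.5]
gripper_width: -0.0003
finger_force: 0.0
```

Run:
```python
from h import *
for i in range(3):
    s=robot.state(); print(s["clock"],s["ee_pos"].round(4),s["force"].round(2),s["finger_force"]); robot.capture("wrist")
go([.458,-.154,.11],90); go([.458,-.154,.02],90)
```

```text
12.3 [ 0.4578 -0.0048  0.0627] [-1.02 -0.8  -0.51] 0.0
12.35 [ 0.4579 -0.0049  0.0628] [-1.08 -0.22  0.1 ] 0.0
12.4 [ 0.4579 -0.0049  0.0628] [ 0.17  0.06 -0.57] 0.0
t 12.45 pos [ 0.4579 -0.0049  0.0628] turn [0.   0.01 0.13] shift [-149.1   -0.2  -47.2]
t 12.45 pos [ 0.4579 -0.0049  0.0628] turn [0.   0.01 0.13] shift [-149.1   -0.2   42.8]
```

Scaled: -149 mm / 500 = -0.298, -95 mm / 500 = -0.19.

>>> {"api": "arm_command", "payload": {"plan": [[[0, 0, 0], [0, 0, -0.03], -1], [[0, 0, 0], [0, 0, -0.1], -1], [[0, 0, 0], [-0.08, 0, -0.13], 0.5], [[0, 0, 0], [-0.19, 0, -0.13], 1], [[0, 0, 0], [-0.298, 0, -0.13], 1], [[0, 0, 0], [-0.298, 0, -0.13], 1], [[0, 0, 0], [-0.298, 0, -0.13], 1]]}}

```text
clock: 13.32
ee_pos: [0.4578, -0.1535, 0.1276]
tool_rot: [0.706, 0.708, 0.0, -0.0]
force: [0.5, -0.1, -0.7]
gripper_width: 0.0851
finger_force: 0.0
```

Run:
```python
from h import *
s=robot.state(); im,d=robot.capture("wrist"); cv2.imwrite("pics/w2.png",im[:,:,::-1])
P=cloud("wrist",d,s); hsv=cv2.cvtColor(im,cv2.COLOR_RGB2HSV); print(s["gripper_width"])
g=(d>0)&(hsv[...,0]>40)&(hsv[...,0]<85)&(hsv[...,1]>110)
k,l,st,c=cv2.connectedComponentsWithStats(g.astype(np.uint8))
for i in range(1,k):
    if st[i,4]>60: q=P[l==i]; t=q[q[:,2]>np.percentile(q[:,2],90)-.003]; print(c[i],st[i,4],"top mean",t.mean(0).round(4))
go([.458,-.154,.02],90)
```

```text
0.08505648986056392
[322.97297297 106.58783784] 592 top mean [ 0.4581 -0.0795  0.0629]
[592.16468591 155.33955857] 1178 top mean [ 0.6402 -0.1107  0.0577]
[322.66463415 219.99593496] 492 top mean [ 0.4581 -0.1537  0.0649]
[191.44693878 235.46734694] 490 top mean [ 0.3621 -0.1697  0.0542]
t 13.375 pos [ 0.4578 -0.1529  0.1276] turn [-0.04 -0.04  0.17] shift [ -1.2   0.3 107.6]
```

The middle cap now reads 6 mm lower, which confirms the snap, and the dud's cap came back up. I'll grasp the dud.

Scaled: 108 mm / 500 = 0.216, 106 mm / 500 = 0.212.

>>> {"api": "arm_command", "payload": {"plan": [[[0, 0, 0], [-0.002, 0, 0.06], 1], [[0, 0, 0], [-0.002, 0, 0.12], 1], [[0, 0, 0], [-0.002, 0, 0.17], 1], [[0, 0, 0], [-0.002, 0, 0.2], 1], [[0, 0, 0], [-0.002, 0, 0.212], 1], [[0, 0, 0], [-0.002, 0, 0.216], 1], [[0, 0, 0], [-0.002, 0, 0.216], 1]]}}

```text
clock: 14.25
ee_pos: [0.4587, -0.1547, 0.0203]
tool_rot: [0.706, 0.708, 0.0, 0.001]
force: [0.8, 0.1, -0.6]
gripper_width: 0.0855
finger_force: 0.0
```

>>> {"api": "arm_command", "payload": {"plan": [[[0, 0, 0], [0, 0, 0], 0], [[0, 0, 0], [0, 0, 0], -0.2], [[0, 0, 0], [0, 0, 0], -1], [[0, 0, 0], [0, 0, 0], -1], [[0, 0, 0], [0, 0, 0], -1], [[0, 0, 0], [0, 0, 0], -1]], "newtons": 25}}

```text
clock: 15.0
ee_pos: [0.4585, -0.1551, 0.0201]
tool_rot: [0.706, 0.708, 0.0, 0.0]
force: [-0.4, -0.1, 4.0]
gripper_width: 0.0337
finger_force: 25.9
```

Scaled: -100 mm / 500 = -0.2, -90 mm / 500 = -0.18.

>>> {"api": "arm_command", "payload": {"plan": [[[0, 0, 0], [0, 0, -0.008], -1], [[0, 0, 0], [0, 0, -0.024], -1], [[0, 0, 0], [0, 0, -0.06], -1], [[0, 0, 0], [0, 0, -0.12], -1], [[0, 0, 0], [0, 0, -0.18], -1], [[0, 0, 0], [0, 0, -0.2], -1], [[0, 0, 0], [0, 0, -0.2], -1]]}}

```text
clock: 15.88
ee_pos: [0.4586, -0.155, 0.1201]
tool_rot: [0.706, 0.708, 0.0, 0.001]
force: [-0.4, -0.6, -0.9]
gripper_width: 0.0335
finger_force: 25.3
```

Scaled: -267 mm / 500 = -0.534, -260 mm / 500 = -0.52.

>>> {"api": "arm_command", "payload": {"plan": [[[0, 0, 0], [-0.03, -0.016, 0], -1], [[0, 0, 0], [-0.09, -0.036, 0], -1], [[0, 0, 0], [-0.17, -0.05, 0], -1], [[0, 0, 0], [-0.25, -0.05, 0], -1], [[0, 0, 0], [-0.33, -0.04, 0], -1], [[0, 0, 0], [-0.41, -0.01, 0], -1], [[0, 0, 0], [-0.48, 0.024, 0], -1], [[0, 0, 0], [-0.52, 0.044, 0], -1], [[0, 0, 0], [-0.534, 0.048, 0], -1], [[0, 0, 0], [-0.534, 0.048, 0], -1]]}}

```text
clock: 17.12
ee_pos: [0.4816, -0.4216, 0.1186]
tool_rot: [0.707, 0.708, -0.0, -0.001]
force: [0.2, 1.1, -0.4]
gripper_width: 0.0333
finger_force: 25.3
```

Run:
```python
from h import *
s=robot.state(); print(s["gripper_width"],s["finger_force"])
out=[]
for n in ("side","scene"):
    im,d=robot.capture(n); out.append(im[:,:,::-1])
    P=cloud(n,d); hsv=cv2.cvtColor(im,cv2.COLOR_RGB2HSV)
    t=(d>0)&((hsv[...,0]<8)|(hsv[...,0]>172))&(hsv[...,1]>150)&(abs(P[...,2]-.021)<.003)&(abs(P[...,0]-.48)<.1)&(abs(P[...,1]+.42)<.1)
    print(n,t.sum(),cv2.minAreaRect((P[t][:,:2]*1000).astype(np.float32)))
im,d=robot.capture("wrist")
a=np.vstack([np.hstack([cv2.resize(out[0][100:300,220:420],(400,400)),cv2.resize(out[1][150:350,330:530],(400,400))])]); cv2.imwrite("pics/p3.png",a)
go([.482,-.4225,.0185],90)
```

```text
0.03331286028364639 25.280737280845642
side 265 ((482.8697204589844, -421.7919006347656), (125.7431869506836, 131.11009216308594), 77.76919555664062)
scene 469 ((482.4154968261719, -424.6141357421875), (121.8121109008789, 133.8641357421875), 77.3014144897461)
t 17.275 pos [ 0.4821 -0.4207  0.1196] turn [-0.05 -0.06  0.15] shift [ -1.9  -0.  101.1]
```

View pics/p3.png

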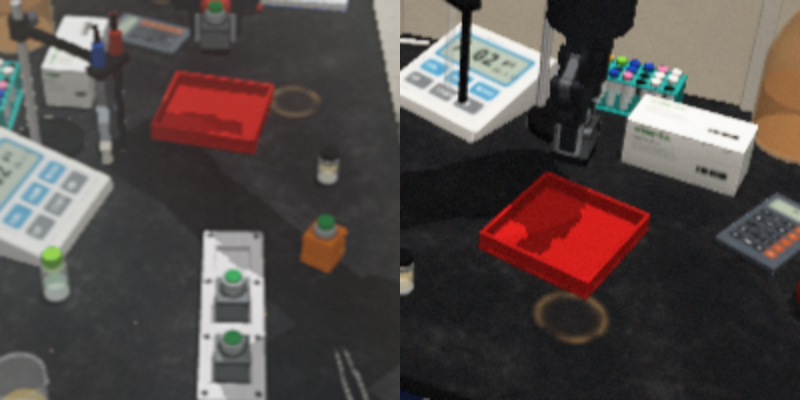

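The dud is held above the tray, with its green cap at (215,10) in the left crop. Both good switches are still in the jig, the third pocket is empty, and the bystanders are where they were.

Scaled: 100.5 mm / 500 = 0.201, 100 mm / 500 = 0.2.

>>> {"api": "arm_command", "payload": {"plan": [[[0, 0, 0], [-0.004, 0, 0.06], -1], [[0, 0, 0], [-0.004, 0, 0.12], -1], [[0, 0, 0], [-0.004, 0, 0.17], -1], [[0, 0, 0], [-0.004, 0, 0.19], -1], [[0, 0, 0], [-0.004, 0, 0.198], -1], [[0, 0, 0], [-0.004, 0, 0.2], -1], [[0, 0, 0], [-0.004, 0, 0.201], -1], [[0, 0, 0], [-0.004, 0, 0.201], -1]]}}

```text
clock: 18.27
ee_pos: [0.4832, -0.4242, 0.0201]
tool_rot: [0.706, 0.708, -0.0, 0.001]
force: [0.3, 0.1, -1.3]
gripper_width: 0.0337
finger_force: 25.3
```

Scaled: 1.5 mm / 500 = 0.003, 1 mm / 500 = 0.002.

>>> {"api": "arm_command", "payload": {"plan": [[[0, 0, 0], [0, 0, 0.001], -1], [[0, 0, 0], [0, 0, 0.002], -1], [[0, 0, 0], [0, 0, 0.003], -1], [[0, 0, 0], [0, 0, 0.003], -1]]}}

```text
clock: 18.77
ee_pos: [0.4828, -0.4239, 0.0182]
tool_rot: [0.706, 0.708, -0.0, 0.0]
force: [-0.8, 0.6, 1.8]
gripper_width: 0.0334
finger_force: 25.6
```

The dud is touching the floor, so I'll release it.

>>> {"api": "arm_command", "payload": {"plan": [[[0, 0, 0], [0, 0, 0], -0.1], [[0, 0, 0], [0, 0, 0], 0.05], [[0, 0, 0], [0, 0, 0], 0.25], [[0, 0, 0], [0, 0, 0], 0.25], [[0, 0, 0], [0, 0, -0.016], 0.25], [[0, 0, 0], [0, 0, -0.06], 0.25], [[0, 0, 0], [0, 0, -0.14], 0.25], [[0, 0, 0], [0, 0, -0.24], 0.25], [[0, 0, 0], [0, 0, -0.3], 0.25], [[0, 0, 0], [0, 0, -0.3], 0.25]]}}

```text
clock: 20.02
ee_pos: [0.4845, -0.4255, 0.1718]
tool_rot: [0.706, 0.708, -0.0, 0.004]
force: [-0.5, -0.0, -0.8]
gripper_width: 0.053
finger_force: 0.0
```

Run:
```python
from h import *
s=robot.state(); print(s["gripper_width"],s["finger_force"])
out=[]
for n in ("side","scene"):
    im,d=robot.capture(n); out.append(im[:,:,::-1])
    P=cloud(n,d); hsv=cv2.cvtColor(im,cv2.COLOR_RGB2HSV)
    g=(d>0)&(hsv[...,0]>40)&(hsv[...,0]<85)&(hsv[...,1]>110)&(P[...,2]<.09)&(P[...,2]>.04)&(abs(P[...,0]-.45)<.12)&(P[...,1]>-.5)&(P[...,1]<.05)
    k,l,st,c=cv2.connectedComponentsWithStats(g.astype(np.uint8))
    for i in range(1,k):
        if st[i,4]>8: q=P[l==i]; print(n,c[i].round(),np.median(q,0).round(4),np.percentile(q[:,2],90).round(4))
cv2.imwrite("pics/p4.png",np.hstack([cv2.resize(out[0][100:300,220:420],(400,400)),cv2.resize(out[1][150:350,330:530],(400,400))]))
```

```text
0.052998457419241994 0.0
side [327. 138.] [ 0.4811 -0.4224  0.0644] 0.0662
side [383. 210.] [ 0.3595 -0.1687  0.0564] 0.0582
side [336. 238.] [ 0.4569 -0.0788  0.065 ] 0.0663
side [336. 268.] [ 0.4564 -0.0041  0.061 ] 0.063
scene [229. 204.] [ 0.4563 -0.0081  0.0606] 0.0624
scene [257. 210.] [ 0.4558 -0.0827  0.0649] 0.0661
scene [415. 246.] [ 0.4782 -0.4259  0.0646] 0.0664
scene [272. 249.] [ 0.3581 -0.1744  0.056 ] 0.0579
```

View pics/p4.png

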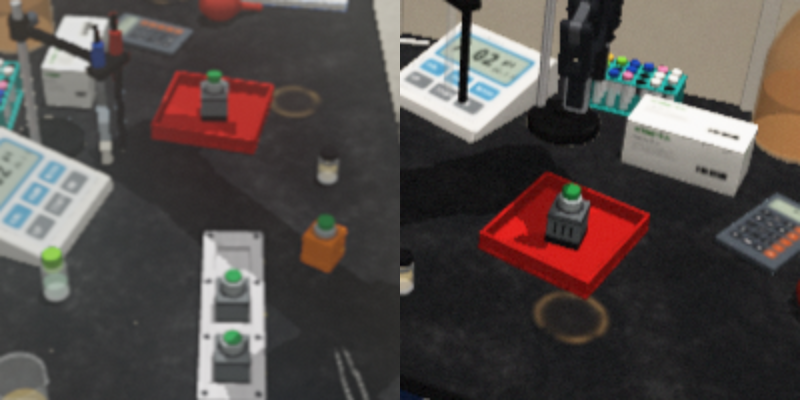

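The dud stands upright in the middle of the tray, at (213,95) and (570,215) in the two crops. Both good caps read about 5–6 mm lower than at the start. The hand is clear of everything.

```bash
python3 -c "
from plant import robot
print(robot.close_job())"
```

```text
the job is handed in; nothing more can be done
None
```

I handed the job in at about 20 s: the left and middle switches are snapped in and still in their pockets, and the soft right-hand one stands upright in the middle of the red tray. The highest force I read while pressing was about 5.4 N, and the bystanders in the last pictures were undisturbed; the job's verdict was not shown.

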